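# Nudge the bat onto the pins of the banding wheel

## Robot

A 6-joint arm with a two-finger parallel gripper is mounted at the origin on the work surface. World frame = base frame: x ahead of the robot, y to its left, z up, the work surface at z = 0. Lengths are in mm, angles in rad, forces in N, time in s.
With the tool pointing down it reaches from about 350 to 775 mm from the base axis. Payload 7.3 kg.
Tool frame: the origin (TCP) lies at the very end of the fingers, on their centre line; the grasp point (between the pads) lies 19 mm behind it; z points along the fingers, y is the line along which they close (so a half turn about z gives the same grasp; the last joint's range is limited). The gripper opens to 92 mm and grips with 3 to 60 N. Pads are 19 mm wide; open, the fingers measure 130 mm over their backs; the gripper's body (75 mm by 190 mm) begins 47 mm behind the grasp point.
Start: joints at [-1.451, 0.342, 1.524, -0, 1.275, -0.146], TCP at [137.93, -506.577, 226.741] pointing down, gripper open.
Joint ranges: [-2.53, 2.53], [-0.77, 2.02], [0.04, 2.7], [-1, 4.14], [0.28, 2.66], [-3.11, 3.11]. Speed limits (rad/s): [2.57, 2.57, 3.14, 3.14, 3.14, 3.14].

## Interface

Orientations are given as [roll, pitch, yaw] about the fixed x, y, z axes, in that order (R = Rz(yaw) Ry(pitch) Rx(roll)).
In Python, from plant import * gives the robot as it stands.
- The arm moves only by the tool arm_command, never from a script. Its arguments are lists of equal length, an entry for each row: "gripper": the finger opening in mm, from 0 to 91.8; "dp": the shift along the tool's x, y, z in units of 25 mm (1.0 is 25 mm), a list of three; "twist": the turn about the tool's z in units of 5 degrees (1.0 is 5 degrees). A call has exactly 5 rows; each row shifts and turns the commanded pose from where the row before left it, along the tool's axes as they then stand; what a row does not reach is not made up. A row lasts 1/8 s, in which the tool goes at most 62.5 mm and 10.7 degrees, less where a joint would pass 70% of its speed; a pose out of reach is approached as far as the arm can. A call is refused whole if a number of a shift passes 1 or a number of a turn 1, either way. A call with a gripper value outside its range is refused whole. The fingers move at their own pace and stop on an object; the grip force is fixed at half the most. Time passes only in rows, so rows that do not move let the fingers close, or fill a call up. It gives the time, the measured TCP pose, the force, the opening and the grip force at its end, in the units of the state.
- get_obs(): the state, without advancing time (a new reading comes with each control period).
- capture(name): name is "scene" or "top" or "wrist"; returns the picture (420x560x3 uint8, red, green, blue); there is no depth.
- get_calibration(name): a dict with "mtx" (3x3 intrinsics, pixels), "dist_coeffs" ([k1, k2, p1, p2, k3] as OpenCV has them; the pictures are not rectified), "position" and "attitude" of the camera in the world; the wrist camera has in their place "mount" (4x4, takes a point from camera to tool coordinates, whose origin is the TCP and whose axes are the flange's). Camera axes: x right, y down, z forward; pixel columns grow to the right and rows downward; lengths in mm; the calibration is good to about 2 mm. A picture is of the moment at which its call begins: read the wrist's pose just before it. get_calibration takes no time and is no camera call.
- close_job(): hands the job in; it is judged then, once.
The state is a dict: "time": time; "joint_positions": joint angles; "dq": joint speeds; "tau": joint torques, N m; "tool_pos": TCP position; "tcp_rot": TCP orientation; "contact_force": force on the tool from outside, world axes, zero at the start; "moment": the same for the moment, N m; "grip_width": finger opening in mm; "finger_force": force on a finger pad.
Only numpy, scipy, OpenCV 4.12 (cv2) and the standard library are available. Lean on these libraries where they do the work, as an engineer would, in place of code of your own. Each camera call takes 0.05 s, during which the arm holds its last target. There are 200 camera calls.

## Task

The square wooden bat was set down crooked on the banding wheel and is lying on top of the two locating pins. Nudge it sideways by its edges with the fingers, without lifting it, until both its holes drop over the pins and it lies flat on the wheel head, with the little cup still standing upright on it. Do not touch the cup, and leave the other things on the table where they are.

Things in the scene. Friction and masses are not known exactly. Their poses are not given: they have to be found in the camera images.
- wheel: Banding wheel, fixed and locked: aluminium disc 280 mm across on a dark foot. Origin on the table under the disc's centre, z up; the disc's flat top is at z = 75 mm. Two brass pins stand on its x axis at x = +45 and -45 mm. Yellow stripes on the disc at both ends of its x axis, 112 to 138 mm from the centre, show the line of the pins. It may face any way.
- pin_a (a point): Centre of the top of the wheel's pin at +x, 81 mm above the table. The pins are upright, 10 mm thick with bevelled tops, and stand 6 mm above the disc; at the start they are hidden under the bat.
- pin_b (a point): Centre of the top of the pin at -x of the wheel, 81 mm above the table. A bat pushed over about 38 mm off along the pin line drops its edge beside a pin and catches on it.
- bat: Loose brown wooden plate, 180 x 180 x 12 mm, 0.2 to 0.4 kg. Origin at the centre of its underside, x and y along its sides. It starts 18 to 30 mm off along the wheel's +x, up to 18 mm along y, turned up to 0.2 rad from its seat, resting on the pin tops, often tilted with one edge down on the disc. Seated, its x axis is the wheel's, its underside is on the disc and its top is 87 mm up.
- bat_hole0 (a point): Centre, at the top face, of the bat's hole at +x (45 mm from its middle), which belongs over pin_a. Both holes are round, 14 mm wide, go right through, and leave 2 mm of play all round a pin.
- bat_hole1 (a point): Centre, at the top face, of the bat's hole at -x (45 mm from its middle), which belongs over pin_b.
- cup: Terracotta-coloured cup, 68 mm across the rim and 60 mm tall, standing loose within about 10 mm of the middle of the bat. Origin at the centre of its underside. Bystander, not to be touched; it rides along on the bat.
- mug: White mug with a handle, 80 mm across, 85 mm tall, to the right of the wheel. Bystander. Origin under its centre.
- water: Clear water bottle with a blue label and cap, 62 mm across, 200 mm tall, to the left of the wheel. Bystander. Origin under its centre.
- bowl: Blue bowl, 124 mm across, 55 mm tall, to the left of the wheel. Bystander. Origin under its centre.
- roller: Wooden roller 40 mm thick, 200 mm long along its y axis, lying beyond the wheel. Bystander. Origin under its centre.
- glaze: Glaze jar with a black lid, 68 mm across, 80 mm tall, to the right of the wheel. Bystander. Origin under its centre.
- brush: Brush lying on the table to the near right of the wheel, its length along its x axis. Bystander. Origin on its underside.

How it is judged:
By the outcome, as a careful person would: the job done as asked, in the order asked, and still so for the second after the job is handed in, with the robot touching nothing.
It also fails if it takes over 72 s, if anything falls off the work surface, if the arm or the gripper's body presses on something with over 40 N, if the wrist force passes 120 N, or if a joint passes its speed limit or range.

## Working session

There is one attempt and no reset: what is moved stays moved. The work goes in short steps, Python scripts to look and compute and a tool call to move; the robot and the scene stay as the last step left them, time stands still between calls to the robot, and variables do not carry over. Pictures are saved under pics/ and viewed, at most 10 in all, crops included, and the job is handed in when it is done.

Besides the shell and the picture viewer there is one more tool, called after "Call:" in YAML: its name, and indented under it one key for each argument. arm_command: Moves the arm, as the interface text tells. Its arguments: {"type":"object","properties":{"gripper":{"type":"array"},"dp":{"type":"array"},"twist":{"type":"array"}},"required":["gripper","dp","twist"]}

```bash
mkdir -p pics; ls
python3 - <<'E'
from plant import *
import cv2
for n in ("scene","top"):
    cv2.imwrite(f"pics/{n}0.png",cv2.cvtColor(capture(n),cv2.COLOR_RGB2BGR))
    c=get_calibration(n);print(n,c)
c=get_calibration("wrist");print(c)
o=get_obs();print(o["time"],o["tool_pos"],o["tcp_rot"],o["grip_width"])
E
python3 -c "
import cv2,numpy as np
a=[cv2.imread('pics/%s0.png'%n) for n in('scene','top')]
"
```

```text
pics
scene {'mtx': array([[486.09732016,   0.        , 283.31344052],
       [  0.        , 486.09732016, 209.3465014 ],
       [  0.        ,   0.        ,   1.        ]]), 'dist_coeffs': array([-0.0448881,  0.       ,  0.       ,  0.       ,  0.       ]), 'position': array([1119.66525457, -631.24914283,  898.19242859]), 'attitude': array([-2.33707138, -0.00386621,  0.71992908])}
top {'mtx': array([[489.64902173,   0.        , 269.98423551],
       [  0.        , 489.64902173, 212.00317463],
       [  0.        ,   0.        ,   1.        ]]), 'dist_coeffs': array([0.00965049, 0.        , 0.        , 0.        , 0.        ]), 'position': array([ 474.7572178 ,  -10.2770523 , 1450.82006096]), 'attitude': array([-3.0916811 ,  0.00387733, -1.56830903])}
{'mtx': array([[327.10989368,   0.        , 273.28680789],
       [  0.        , 327.10989368, 212.91803925],
       [  0.        ,   0.        ,   1.        ]]), 'dist_coeffs': array([0.01445696, 0.        , 0.        , 0.        , 0.        ]), 'mount': array([[ 2.11156983e-04, -9.68090557e-01, -2.50600538e-01,
         6.72767515e+01],
       [ 9.99999973e-01,  2.27998791e-04, -3.81742988e-05,
         8.25592600e-01],
       [ 9.40927979e-05, -2.50600523e-01,  9.68090579e-01,
        -1.58530045e+02],
       [ 0.00000000e+00,  0.00000000e+00,  0.00000000e+00,
         1.00000000e+00]])}
0.1 [ 137.88409218 -506.19937269  226.10872234] [-3.14020318e+00 -1.85408450e-04  2.65816967e-01] 92.5097492413554
```

View pics/top0.png

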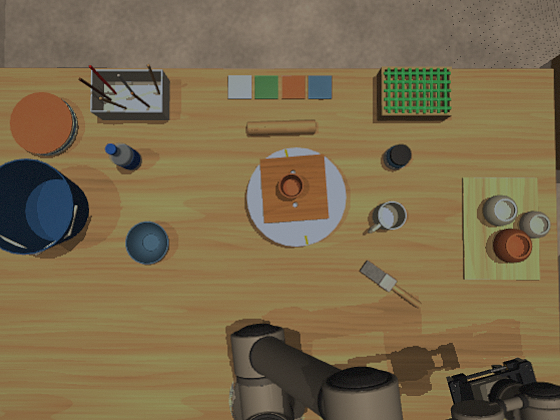

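View pics/scene0.png

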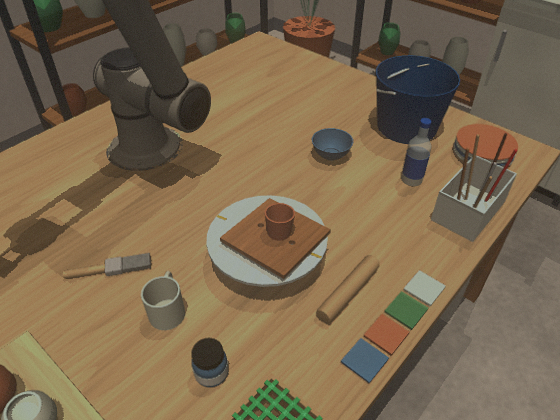

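The top view shows the wheel centred near (297,197) with stripes at (286,153) and (306,240). The bat is shifted to the far side, around (294,188), with its holes near (293,172) and (295,205), and the cup is at (291,186). The scene view agrees: the wheel is clear all round, with the roller beyond it. Next I measure all of these.

```bash
cat > h.py <<'E'
from plant import *
import cv2, numpy as np
from scipy.spatial.transform import Rotation as Rn
def cam(n,o=None):
    c=get_calibration(n)
    if n!="wrist": return c,Rn.from_euler("xyz",c["attitude"]).as_matrix(),np.array(c["position"])
    T=np.array(c["mount"]);R=Rn.from_euler("xyz",o["tcp_rot"]).as_matrix()
    return c,R@T[:3,:3],R@T[:3,3]+o["tool_pos"]
def ray(k,px,z):
    c,R,p=k
    u=cv2.undistortPoints(np.array(px,float).reshape(-1,1,2),c["mtx"],c["dist_coeffs"]).reshape(-1,2)
    d=np.c_[u,np.ones(len(u))]@R.T
    return p+d*((z-p[2])/d[:,2])[:,None]
def save(n,im): cv2.imwrite("pics/"+n,cv2.cvtColor(im,cv2.COLOR_RGB2BGR))
E
cat > m.py <<'E'
from h import *
im=cv2.imread("pics/top0.png");hsv=cv2.cvtColor(im,cv2.COLOR_BGR2HSV);k=cam("top")
for p in [(297,180),(260,200),(286,153),(306,240),(275,210),(293,172),(295,205),(240,200)]: print(p,hsv[p[1],p[0]])
roi=np.zeros(im.shape[:2],np.uint8);cv2.circle(roi,(297,197),60,255,-1)
S=hsv[...,1]
def big(m):
    cs,_=cv2.findContours(m,cv2.RETR_EXTERNAL,cv2.CHAIN_APPROX_NONE);return max(cs,key=cv2.contourArea)
disc=((S<60)&(hsv[...,2]>90)&(roi>0)).astype(np.uint8)*255
c=cv2.convexHull(big(disc));w=ray(k,c.reshape(-1,2),75)
A=np.c_[2*w[:,:2],np.ones(len(w))];s=np.linalg.lstsq(A,(w[:,:2]**2).sum(1),rcond=None)[0]
print("disc",s[:2],np.sqrt(s[2]+s[0]**2+s[1]**2))
inner=np.zeros_like(roi);cv2.circle(inner,(297,197),47,255,-1)
yl=((hsv[...,0]>=20)&(hsv[...,0]<=35)&(S>60)&(inner>0)).astype(np.uint8)
n,l,st,ce=cv2.connectedComponentsWithStats(yl)
for i in range(1,n):
    if st[i,4]>5: print("yel",ce[i],st[i,4],ray(k,[ce[i]],75)[0])
bat=((hsv[...,0]<20)&(S>90)&(inner>0)).astype(np.uint8)*255
bat=cv2.morphologyEx(bat,cv2.MORPH_OPEN,np.ones((5,5)))
b=big(bat);r=cv2.minAreaRect(b);print("bat",r);bx=cv2.boxPoints(r);w=ray(k,bx,92);print(w,w.mean(0))
crop=cv2.resize(im[140:255,235:360],None,fx=4.8,fy=4.8,interpolation=cv2.INTER_CUBIC);cv2.imwrite("pics/c0.png",crop)
E
python3 m.py
```

```text
(297, 180) [  8 148  57]
(260, 200) [107  32 165]
(286, 153) [ 28 244 144]
(306, 240) [ 27 250 144]
(275, 210) [ 13 159 141]
(293, 172) [100  16 146]
(295, 205) [107  45 181]
(240, 200) [ 18 122 144]
disc [587.42599814 -77.70595198] 140.19009437496698
yel [286.18181818 153.90909091] 11 [708.14720332 -50.19068984  75.        ]
yel [305.88235294 239.05882353] 17 [ 467.72784653 -105.63969092   75.        ]
bat ((293.5484313964844, 188.40382385253906), (64.34223937988281, 64.5638656616211), 85.76361083984375)
[[ 691.63300075   26.27865375   92.        ]
 [ 705.36102796 -153.54328337   92.        ]
 [ 526.04433803 -166.21632136   92.        ]
 [ 512.37727846   12.44126127   92.        ]] [608.8539113  -70.25992243  92.        ]
```

View pics/c0.png

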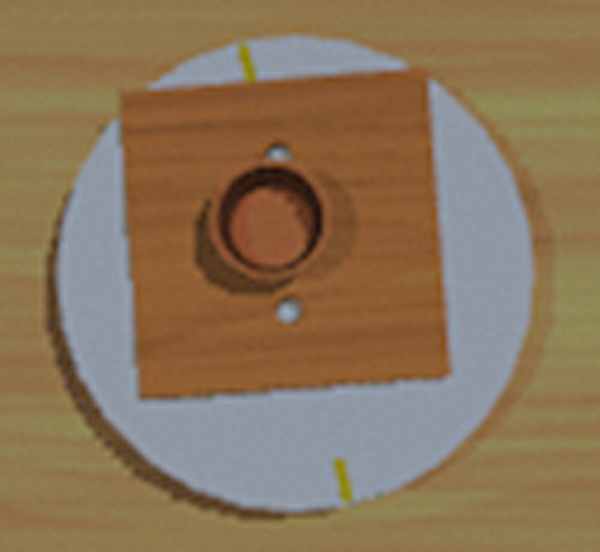

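The wheel is at (587.5, −77.8) with its pin line at 0.2265 rad. The bat is off by +22 mm along wheel x and about +2.5 mm along y, and turned −0.156 rad. The plan is to push the far edge with both open fingers, with the tool yawed to the wheel angle, so the edge squares up to the finger line.

Call:
arm_command:
  gripper: [91.8, 91.8, 91.8, 91.8, 91.8]
  dp:
    - [0, 0, 0]
    - [1, -0.46, 0]
    - [1, -0.46, 0]
    - [1, -0.46, 0]
    - [1, -0.46, 0]
  twist: [0.45, 0, 0, 0, 0]

```text
time: 0.72
tool_pos: [225.6, -438.5, 226.4]
tcp_rot: [-3.141, 0.0, 0.226]
contact_force: [-0.3, -0.6, -0.1]
grip_width: 91.6
finger_force: 0.0
```

Call:
arm_command:
  gripper: [91.8, 91.8, 91.8, 91.8, 91.8]
  dp:
    - [1, -0.46, 0]
    - [1, -0.46, 0]
    - [1, -0.46, 0]
    - [1, -0.46, 0]
    - [1, -0.46, 0]
  twist: [0, 0, 0, 0, 0]

```text
time: 1.35
tool_pos: [334.5, -354.4, 226.4]
tcp_rot: [-3.141, 0.0, 0.227]
contact_force: [-0.4, -0.8, 0.9]
grip_width: 91.8
finger_force: 0.0
```

Call:
arm_command:
  gripper: [91.8, 91.8, 91.8, 91.8, 91.8]
  dp:
    - [1, -0.46, 0]
    - [1, -0.46, 0]
    - [1, -0.46, 0]
    - [1, -0.46, 0]
    - [1, -0.46, 0]
  twist: [0, 0, 0, 0, 0]

```text
time: 1.98
tool_pos: [443.3, -270.3, 226.3]
tcp_rot: [-3.141, 0.001, 0.227]
contact_force: [0.1, -0.2, 0.2]
grip_width: 92.0
finger_force: 0.0
```

Call:
arm_command:
  gripper: [91.8, 91.8, 91.8, 91.8, 91.8]
  dp:
    - [1, -0.46, 0]
    - [1, -0.46, 0]
    - [1, -0.46, 0]
    - [1, -0.46, 0]
    - [1, -0.46, 0]
  twist: [0, 0, 0, 0, 0]

```text
time: 2.6
tool_pos: [552.2, -186.2, 226.2]
tcp_rot: [-3.141, 0.001, 0.227]
contact_force: [0.5, -0.5, 0.6]
grip_width: 91.5
finger_force: 0.0
```

Call:
arm_command:
  gripper: [91.8, 91.8, 91.8, 91.8, 91.8]
  dp:
    - [1, -0.46, 0]
    - [1, -0.46, 0]
    - [1, -0.46, 0]
    - [1, -0.46, 0]
    - [1, -0.46, 0]
  twist: [0, 0, 0, 0, 0]

```text
time: 3.22
tool_pos: [661.0, -102.2, 226.0]
tcp_rot: [-3.141, 0.001, 0.227]
contact_force: [0.6, 0.3, 0.2]
grip_width: 91.8
finger_force: 0.0
```

Call:
arm_command:
  gripper: [91.8, 91.8, 91.8, 91.8, 91.8]
  dp:
    - [0.84, -0.4, 0]
    - [0.84, -0.4, 0]
    - [0.84, -0.4, 0]
    - [0.84, -0.4, 0]
    - [0, 0, 0]
  twist: [0, 0, 0, 0, 0]

```text
time: 3.85
tool_pos: [733.8, -43.8, 225.1]
tcp_rot: [-3.141, 0.002, 0.228]
contact_force: [-0.8, -0.8, -0.4]
grip_width: 91.6
finger_force: 0.0
```

Call:
arm_command:
  gripper: [91.8, 91.8, 91.8, 91.8, 91.8]
  dp:
    - [0, 0, 0.9]
    - [0, 0, 0.9]
    - [0, 0, 0.9]
    - [0, 0, 0.9]
    - [0, 0, 0.8]
  twist: [0, 0, 0, 0, 0]

```text
time: 4.47
tool_pos: [732.4, -46.0, 115.7]
tcp_rot: [-3.142, 0.001, 0.226]
contact_force: [0.3, -0.3, -0.0]
grip_width: 91.9
finger_force: 0.0
```

Run:
```python
from h import *
o=get_obs();im=capture("wrist");save("w1.png",im);print(o["tool_pos"],o["tcp_rot"],o["contact_force"])
```

```text
[732.40708585 -45.96414113 115.6775526 ] [-3.14152447e+00  1.43480657e-03  2.25803135e-01] [ 0.25506985 -0.33971784 -0.00360943]
```

View pics/w1.png

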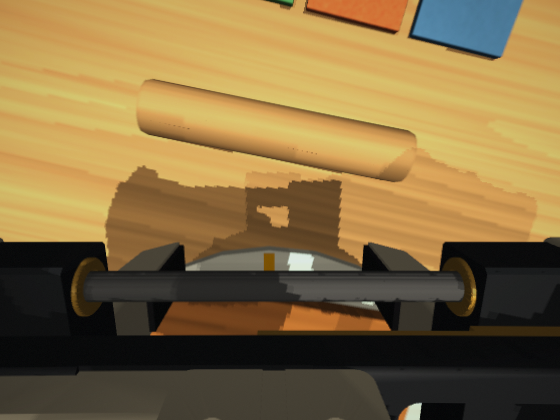

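The wrist view shows the far stripe at (268,262), centred between the fingers, with the bat's far edge just behind them and the disc's rim clear. Next: descend to about 78 mm and start pushing.

Call:
arm_command:
  gripper: [91.8, 91.8, 91.8, 91.8, 91.8]
  dp:
    - [0, 0, 0.5]
    - [0, 0, 0.5]
    - [0, 0, 0.48]
    - [0, 0, 0]
    - [-0.3, 0, 0]
  twist: [0, 0, 0, 0, 0]

```text
time: 5.15
tool_pos: [726.4, -46.7, 79.9]
tcp_rot: [3.141, -0.001, 0.227]
contact_force: [0.6, 0.2, -0.5]
grip_width: 91.9
finger_force: 0.0
```

Call:
arm_command:
  gripper: [91.8, 91.8, 91.8, 91.8, 91.8]
  dp:
    - [-0.15, 0, 0]
    - [-0.15, 0, 0]
    - [-0.15, 0, 0]
    - [-0.15, 0, 0]
    - [-0.15, 0, 0]
  twist: [0, 0, 0, 0, 0]

```text
time: 5.78
tool_pos: [708.0, -50.8, 79.9]
tcp_rot: [3.142, -0.001, 0.227]
contact_force: [2.1, 0.8, 0.1]
grip_width: 91.9
finger_force: 1.1
```

Call:
arm_command:
  gripper: [91.8, 91.8, 91.8, 91.8, 91.8]
  dp:
    - [-0.12, 0, 0]
    - [-0.12, 0, 0]
    - [-0.12, 0, 0]
    - [-0.12, 0, 0]
    - [-0.12, 0, 0]
  twist: [0, 0, 0, 0, 0]

```text
time: 6.4
tool_pos: [693.1, -54.3, 79.7]
tcp_rot: [3.142, -0.0, 0.226]
contact_force: [2.7, 1.4, 0.6]
grip_width: 92.0
finger_force: 1.1
```

```bash
cat > n.py <<'E'
from h import *
import sys
im=capture("top");save(sys.argv[1],im);hsv=cv2.cvtColor(im,cv2.COLOR_RGB2HSV);k=cam("top")
o=get_obs();C=np.array([587.5,-77.8]);a=.2265;W=np.array([[np.cos(a),np.sin(a)],[-np.sin(a),np.cos(a)]])
print("tcp wheel",W@(o["tool_pos"][:2]-C),o["tool_pos"],o["tcp_rot"][2],o["contact_force"],o["time"])
inner=np.zeros(im.shape[:2],np.uint8);cv2.circle(inner,(297,197),47,255,-1)
S=hsv[...,1]
bat=((hsv[...,0]<20)&(S>90)&(inner>0)).astype(np.uint8)*255
bat=cv2.morphologyEx(bat,cv2.MORPH_OPEN,np.ones((5,5)))
cs,_=cv2.findContours(bat,cv2.RETR_EXTERNAL,cv2.CHAIN_APPROX_NONE);b=max(cs,key=cv2.contourArea).reshape(-1,2)
w=(ray(k,b,90)[:,:2]-C)@W.T
# visible edges: fit lines per side in wheel frame
m=w.mean(0)
for nm,ax,sg in (("x-",0,-1),("x+",0,1),("y-",1,-1),("y+",1,1)):
    q=w[(np.abs(w[:,1-ax]-0)<65)&(sg*w[:,ax]>65)]
    if len(q)>8:
        f=np.polyfit(q[:,1-ax],q[:,ax],1);f0=f
        r=np.abs(np.polyval(f,q[:,1-ax])-q[:,ax]);q2=q[r<=np.median(r)*2+.5];f=np.polyfit(q2[:,1-ax],q2[:,ax],1)
        print(nm,"at0 %.1f slope %.3f n %d"%(f[1],f[0],len(q2)))
# holes: bright grey spots inside bat
h=((S<75)&(hsv[...,2]>90)&(inner>0)).astype(np.uint8);n,l,st,ce=cv2.connectedComponentsWithStats(h)
for i in range(1,n):
    if 4<st[i,4]<40: print("hole",ce[i],st[i,4],(ray(k,[ce[i]],90)[0,:2]-C)@W.T)
cv2.imwrite("pics/crop_"+sys.argv[1],cv2.cvtColor(cv2.resize(im[140:255,235:360],None,fx=4.8,fy=4.8,interpolation=cv2.INTER_CUBIC),cv2.COLOR_RGB2BGR))
E
python3 n.py t1.png
```

```text
tcp wheel [107.76260137  -0.86420219] [692.70423925 -54.44206466  79.70752423] 0.22650926787101033 [1.44647476 1.25364075 0.0568279 ] 6.45
x- at0 -79.8 slope 0.151 n 29
y- at0 -93.5 slope -0.042 n 46
hole [265.7 163.3] 10 [108.37051946  62.5489925 ]
hole [295.7 177.7] 10 [ 50.2766238  -10.13234234]
```

View pics/crop_t1.png

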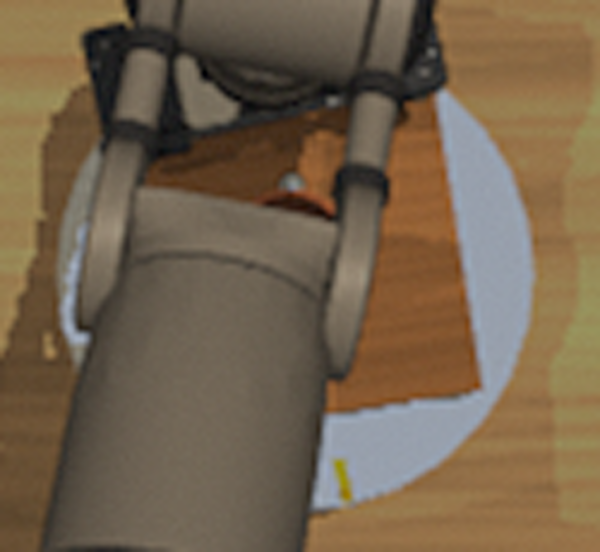

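The bat has turned about halfway, with roughly −0.08 rad left. Its near hole spot at (295.7,177.7) puts it about 6 mm to the −y side. I'll finish squaring it against the two fingers, stopping just short in x.

Call:
arm_command:
  gripper: [91.8, 91.8, 91.8, 91.8, 91.8]
  dp:
    - [-0.06, 0, 0]
    - [-0.06, 0, 0]
    - [-0.06, 0, 0]
    - [-0.06, 0, 0]
    - [0, 0, 0]
  twist: [0, 0, 0, 0, 0]

```text
time: 7.08
tool_pos: [687.3, -55.7, 79.7]
tcp_rot: [3.141, 0.0, 0.227]
contact_force: [1.1, 1.6, 1.8]
grip_width: 91.7
finger_force: 0.8
```

```bash
python3 n.py t2.png
```

```text
tcp wheel [102.16777974  -0.91550759] [687.26384016 -55.74847923  79.68270062] 0.2265293165479061 [0.60961073 1.01803741 0.59636954] 7.125
x- at0 -81.7 slope 0.178 n 32
y- at0 -95.7 slope 0.015 n 49
hole [302.73684211 151.97368421] 38 [116.37448515 -45.57135163]
hole [315.08333333 154.75      ] 12 [101.05490195 -77.46600519]
hole [265.46428571 164.60714286] 28 [104.93188352  64.0068352 ]
hole [296.5 179.2] 10 [ 45.68064855 -11.36382768]
```

Call:
arm_command:
  gripper: [91.8, 91.8, 91.8, 91.8, 91.8]
  dp:
    - [0.4, 0, 0]
    - [0, 0, -1]
    - [0, 0, -1]
    - [0, 0, -1]
    - [0, 0, -1]
  twist: [0, 0, 0, 0, 0]

```text
time: 7.75
tool_pos: [697.3, -53.6, 180.2]
tcp_rot: [3.141, 0.001, 0.227]
contact_force: [-0.1, 0.5, 0.3]
grip_width: 92.0
finger_force: 0.0
```

Call:
arm_command:
  gripper: [91.8, 91.8, 91.8, 91.8, 91.8]
  dp:
    - [-0.8, 0.94, -0.5]
    - [-0.89, 0.94, 0]
    - [-0.89, 0.94, 0]
    - [-0.89, 0.94, 0]
    - [-0.89, 0.94, 0]
  twist: [0, 0, 0, 0, 0]

```text
time: 8.38
tool_pos: [616.9, -193.5, 192.0]
tcp_rot: [3.141, 0.001, 0.227]
contact_force: [0.3, -0.6, 0.0]
grip_width: 91.7
finger_force: 0.0
```

Call:
arm_command:
  gripper: [91.8, 91.8, 91.8, 91.8, 91.8]
  dp:
    - [0, 0, 0]
    - [0, 0, 0]
    - [0, 0, 0]
    - [0, 0, 0]
    - [0, 0, 0]
  twist: [-1, -1, -1, -1, -1]

```text
time: 9.0
tool_pos: [617.5, -192.6, 191.9]
tcp_rot: [-3.141, 0.001, 0.666]
contact_force: [-0.8, 0.6, -0.2]
grip_width: 91.9
finger_force: 0.0
```

Call:
arm_command:
  gripper: [91.8, 91.8, 91.8, 91.8, 91.8]
  dp:
    - [0, 0, 0]
    - [0, 0, 0]
    - [0, 0, 0]
    - [0, 0, 0]
    - [0, 0, 0]
  twist: [-1, -1, -1, -1, -1]

```text
time: 9.62
tool_pos: [617.5, -192.6, 191.9]
tcp_rot: [-3.141, 0.001, 1.102]
contact_force: [-0.6, -0.5, -0.4]
grip_width: 91.9
finger_force: 0.0
```

Call:
arm_command:
  gripper: [91.8, 91.8, 91.8, 91.8, 91.8]
  dp:
    - [0, 0, 0]
    - [0, 0, 0]
    - [0, 0, 0]
    - [0, 0, 0]
    - [0, 0, 0]
  twist: [-1, -1, -1, -1, -1]

```text
time: 10.25
tool_pos: [617.5, -192.6, 191.9]
tcp_rot: [-3.141, 0.0, 1.539]
contact_force: [0.3, -0.6, 0.1]
grip_width: 91.7
finger_force: 0.0
```

Call:
arm_command:
  gripper: [91.8, 91.8, 91.8, 91.8, 91.8]
  dp:
    - [0, 0, 0]
    - [0, 0, 0]
    - [0, 0, 0]
    - [0, 0, 0]
    - [0, 0, 0]
  twist: [-1, -1, -1, 0, 0]

```text
time: 10.88
tool_pos: [617.4, -192.5, 192.0]
tcp_rot: [-3.141, 0.0, 1.796]
contact_force: [0.8, -0.6, -0.4]
grip_width: 91.9
finger_force: 0.0
```

```bash
python3 n.py t3.png
python3 - <<'E'
from h import *
o=get_obs();save("w3.png",capture("wrist"));save("s3.png",capture("scene"))
a=cv2.imread("pics/w3.png");b=cv2.imread("pics/crop_t3.png")
cv2.imwrite("pics/j3.png",np.hstack([cv2.resize(a,(400,300)),cv2.resize(b,(326,300))]))
E
```

```text
tcp wheel [   3.38799272 -118.44660285] [ 617.40081025 -192.46044553  192.06675503] 1.795999097292091 [ 0.90777114 -0.45878286 -0.04851125] 10.925
x- at0 -84.5 slope -0.044 n 30
x+ at0 88.5 slope 0.052 n 45
y- at0 -71.2 slope -0.593 n 24
y+ at0 79.1 slope -0.042 n 46
hole [328.         164.39130435] 23 [  66.58810698 -106.48887242]
hole [296.         179.15384615] 13 [ 46.11741016 -10.03267314]
hole [341.80952381 187.57142857] 21 [  -5.27895866 -129.18104839]
hole [302.84615385 211.        ] 13 [-44.85075272  -8.59778321]
```

View pics/j3.png

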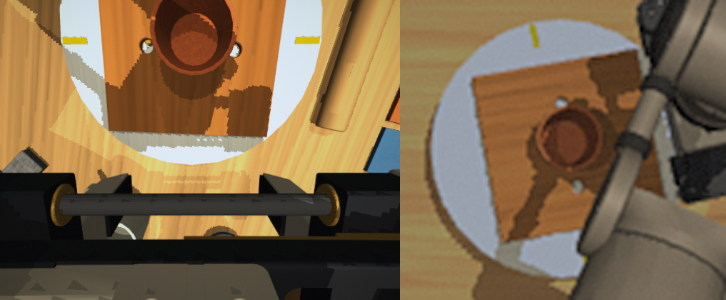

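The wrist view shows both stripes, at about (105,57) and (430,57) full scale, and both holes, at about (206,64) and (330,68). The bat is nearly square to the pin line and sits to the −y side. I'll measure it against the stripes in this same view.

```bash
cat > q.py <<'E'
from h import *
import sys
def run(im,o):
    hsv=cv2.cvtColor(im,cv2.COLOR_RGB2HSV);k=cam("wrist",o);S=hsv[...,1];H=hsv[...,0];V=hsv[...,2]
    n,l,st,ce=cv2.connectedComponentsWithStats(((H>22)&(H<34)&(S>200)).astype(np.uint8))
    i=[j for j in range(1,n) if st[j,4]>40];P=ray(k,ce[i],75);print("stripes",ce[i],P)
    P=P[np.argsort(P[:,0])];
    C=(P[0]+P[-1])[:2]/2;d=(P[-1]-P[0])[:2];a=np.arctan2(d[1],d[0]);print("C",C,"ang",a,"len",np.hypot(*d))
    W=np.array([[np.cos(a),np.sin(a)],[-np.sin(a),np.cos(a)]])
    n,l,st,ce=cv2.connectedComponentsWithStats(((S<85)&(V>60)).astype(np.uint8))
    for j in range(1,n):
        if 15<st[j,4]<600:
            q=W@(ray(k,[ce[j]],92)[0,:2]-C)
            if abs(q[1])<35 and 25<abs(q[0])<65:
                x,y,w,h=st[j,:4];print("spot",ce[j],st[j],q)
    bat=((H<20)&(S>90)).astype(np.uint8);cup=0
if __name__=="__main__":
    im=cv2.cvtColor(cv2.imread(sys.argv[1]),cv2.COLOR_BGR2RGB);o=get_obs();run(im,o)
    cv2.imwrite("pics/z.png",cv2.resize(cv2.imread(sys.argv[1])[0:200,80:460],None,fx=2.1,fy=2.1,interpolation=cv2.INTER_CUBIC))
E
python3 q.py pics/w3.png
```

```text
stripes [[104.3556338   56.8415493 ]
 [430.16778523  55.98993289]] [[ 464.0779831  -105.44476282   75.        ]
 [ 708.44504504  -48.62571626   75.        ]]
C [586.26151407 -77.03523954] ang 0.22845586478718355 len 250.88576088208075
spot [205.69822485  67.10650888] [199  58  16  17 169] [-44.69206142  -9.99574935]
spot [328.79518072  71.61445783] [321  62  15  18 166] [ 45.32332688 -13.2534004 ]
```

View pics/z.png

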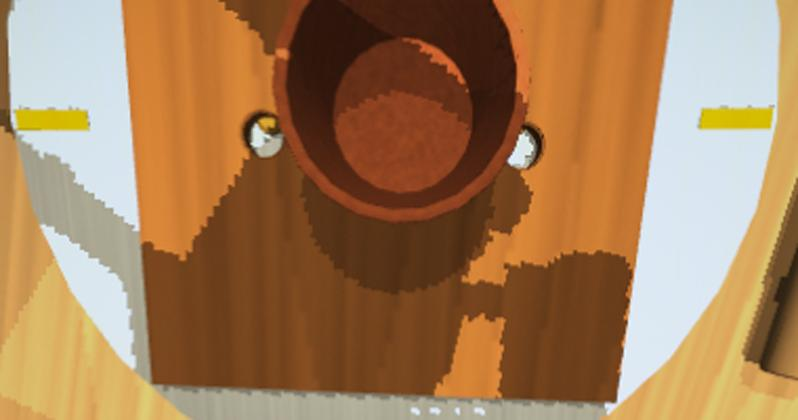

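Call:
arm_command:
  gripper: [91.8, 91.8, 91.8, 91.8, 91.8]
  dp:
    - [-0.25, 0, 0.9]
    - [0, 0, 0.9]
    - [0, 0, 0.9]
    - [0, 0, 0.9]
    - [0, 0, 0.92]
  twist: [0, 0, 0, 0, 0]

```text
time: 11.65
tool_pos: [618.8, -198.5, 78.6]
tcp_rot: [3.141, 0.0, 1.797]
contact_force: [0.7, 0.1, -0.2]
grip_width: 92.0
finger_force: 0.0
```

Call:
arm_command:
  gripper: [91.8, 91.8, 91.8, 91.8, 91.8]
  dp:
    - [0, 0, 0]
    - [0.12, 0, 0]
    - [0.12, 0, 0]
    - [0.12, 0, 0]
    - [0.12, 0, 0]
  twist: [0, 0, 0, 0, 0]

```text
time: 12.28
tool_pos: [616.1, -186.5, 79.6]
tcp_rot: [3.141, 0.0, 1.797]
contact_force: [0.7, 0.1, -0.7]
grip_width: 91.6
finger_force: 0.0
```

Call:
arm_command:
  gripper: [91.8, 91.8, 91.8, 91.8, 91.8]
  dp:
    - [0.08, 0, 0]
    - [0.08, 0, 0]
    - [0.08, 0, 0]
    - [0.08, 0, 0]
    - [0, 0, 0]
  twist: [0, 0, 0, 0, 0]

```text
time: 12.9
tool_pos: [614.3, -178.9, 79.4]
tcp_rot: [3.141, 0.0, 1.797]
contact_force: [1.3, -2.1, 1.8]
grip_width: 91.9
finger_force: 0.9
```

```bash
python3 n.py t4.png
python3 - <<'E'
from h import *
from q import run
o=get_obs();im=capture("wrist");save("w4.png",im);run(im,o)
a=cv2.imread("pics/w4.png");cv2.imwrite("pics/z.png",cv2.resize(a[0:280],None,fx=1.4,fy=1.4))
E
```

```text
tcp wheel [   3.39532118 -104.5715025 ] [ 614.29204381 -178.93809238   79.32958805] 1.7973782175633142 [ 1.55633487 -1.8020204   0.25433925] 12.95
x- at0 -78.2 slope -0.248 n 26
x+ at0 86.0 slope 0.024 n 45
y- at0 -51.7 slope -0.398 n 11
y+ at0 84.3 slope -0.017 n 46
hole [294.71428571 180.        ] 7 [44.60449303 -6.00217899]
hole [302.2 212.7] 10 [-49.06458198  -5.77866435]
stripes [[  4.8956044   36.41758242]
 [537.53629032  36.16935484]] [[ 474.20287646 -103.08506567   75.        ]
 [ 705.63950092  -49.56692671   75.        ]]
C [589.92118869 -76.32599619] ang 0.22724877843079563 len 237.54389560669642
spot [142.29787234  49.74468085] [138  41  11  16  47] [-52.22673756  -8.54011963]
spot [371.71604938  52.79012346] [365  44  13  17  81] [41.00405067 -9.6538414 ]
```

Call:
arm_command:
  gripper: [91.8, 91.8, 91.8, 91.8, 91.8]
  dp:
    - [0.05, 0.02, 0]
    - [0.05, 0.02, 0]
    - [0.04, 0.02, 0]
    - [0, 0, 0]
    - [0, 0, 0]
  twist: [0, 0, 0, 0, 0]

```text
time: 13.62
tool_pos: [614.8, -174.9, 79.0]
tcp_rot: [-3.141, -0.001, 1.797]
contact_force: [-0.9, 0.5, -0.6]
grip_width: 91.7
finger_force: 0.0
```

```bash
python3 n.py t5.png
python3 - <<'E'
from h import *
o=get_obs();im=capture("wrist");save("w5.png",im)
a=cv2.imread("pics/w5.png");cv2.imwrite("pics/z.png",cv2.resize(a[0:280],None,fx=1.4,fy=1.4))
E
```

```text
tcp wheel [   4.77935726 -100.84515439] [ 614.80390966 -174.99611071   79.05468657] 1.7974634856285157 [ 0.14355659  0.33086335 -0.67505751] 13.675
x- at0 -78.9 slope -0.208 n 23
x+ at0 86.5 slope 0.002 n 45
y- at0 -56.6 slope -0.233 n 9
y+ at0 87.7 slope -0.004 n 44
hole [301.28571429 212.71428571] 7 [-48.53810503  -3.29093747]
```

View pics/z.png

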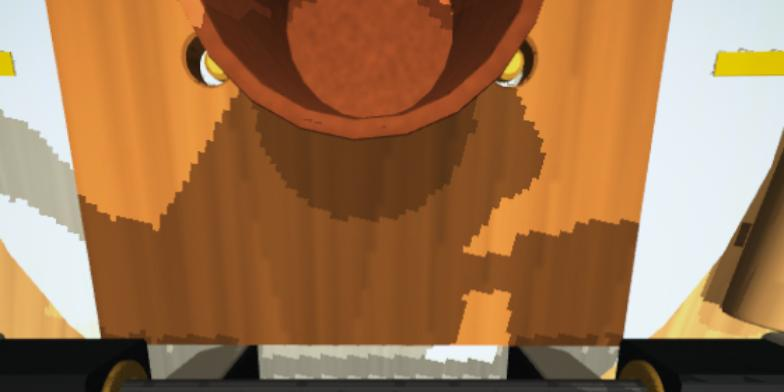

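The pins now show inside both holes, left at about (217,65) and right at about (512,64). After allowing for parallax, x is within 0.5 mm and y needs about 1.3 mm more. I'll push y a little further.

Call:
arm_command:
  gripper: [91.8, 91.8, 91.8, 91.8, 91.8]
  dp:
    - [0.03, 0, 0]
    - [0.03, 0, 0]
    - [0.02, 0, 0]
    - [0, 0, 0]
    - [0, 0, 0]
  twist: [0, 0, 0, 0, 0]

```text
time: 14.35
tool_pos: [614.5, -173.4, 79.2]
tcp_rot: [-3.142, 0.0, 1.797]
contact_force: [0.9, -2.0, -1.6]
grip_width: 91.7
finger_force: 0.8
```

```bash
python3 n.py t6.png
python3 - <<'E'
from h import *
o=get_obs();im=capture("wrist");save("w6.png",im);save("s6.png",capture("scene"))
a=cv2.imread("pics/w6.png");b=cv2.imread("pics/s6.png")
cv2.imwrite("pics/z.png",np.vstack([cv2.resize(a[20:80,60:460],(800,120)),cv2.resize(b[180:310,180:360],(660,476))[:, :660].copy() if 0 else cv2.copyMakeBorder(cv2.resize(b[190:300,190:350],(690,474)),0,0,0,110,cv2.BORDER_CONSTANT)]))
E
```

```text
tcp wheel [  4.85331521 -99.16175449] [ 614.49794034 -173.33909901   79.21299565] 1.797268237771993 [ 0.8045559  -1.47018838 -1.78095312] 14.4
x- at0 -77.4 slope -0.240 n 22
x+ at0 86.2 slope -0.003 n 45
y+ at0 88.7 slope 0.002 n 45
hole [299.57142857 213.85714286] 7 [-50.57905546   2.07320729]
```

View pics/z.png

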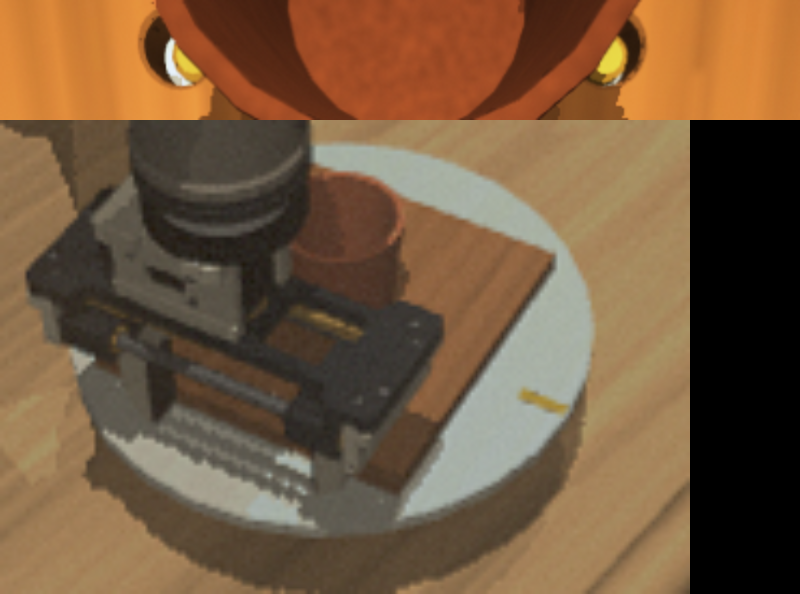

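The pins are in the holes with y centred, but the left pin at (195,58) sits right in its hole. That means the bat needs 1–2 mm more in wheel +x. I'll go round to the near edge and push from there.

Call:
arm_command:
  gripper: [91.8, 91.8, 91.8, 91.8, 91.8]
  dp:
    - [-0.4, 0, 0]
    - [0, 0, -1]
    - [0, 0, -1]
    - [0, 0, -1]
    - [0, 0, -1]
  twist: [0, 0, 0, 0, 0]

```text
time: 15.12
tool_pos: [616.7, -183.4, 180.1]
tcp_rot: [-3.142, -0.0, 1.797]
contact_force: [0.9, 0.4, 0.1]
grip_width: 91.7
finger_force: 0.0
```

Call:
arm_command:
  gripper: [91.8, 91.8, 91.8, 91.8, 91.8]
  dp:
    - [0, -1, -0.8]
    - [0.8, -1, 0]
    - [0.9, -1, 0]
    - [0.9, -1, 0]
    - [0.9, -1, 0]
  twist: [0, 0, 0, 0, 0]

```text
time: 15.75
tool_pos: [474.4, -125.6, 199.4]
tcp_rot: [3.141, -0.0, 1.797]
contact_force: [-0.3, -0.2, 0.7]
grip_width: 91.6
finger_force: 0.0
```

Call:
arm_command:
  gripper: [91.8, 91.8, 91.8, 91.8, 91.8]
  dp:
    - [0.86, 0, 0]
    - [0, 0, 0]
    - [0, 0, 0]
    - [0, 0, 0]
    - [0, 0, 0]
  twist: [1, 1, 1, 1, 1]

```text
time: 16.38
tool_pos: [470.6, -105.2, 199.5]
tcp_rot: [3.141, -0.0, 1.358]
contact_force: [0.1, 0.7, 0.2]
grip_width: 91.8
finger_force: 0.0
```

Call:
arm_command:
  gripper: [91.8, 91.8, 91.8, 91.8, 91.8]
  dp:
    - [0, 0, 0]
    - [0, 0, 0]
    - [0, 0, 0]
    - [0, 0, 0]
    - [0, 0, 0]
  twist: [1, 1, 1, 1, 1]

```text
time: 17.0
tool_pos: [470.5, -105.2, 199.4]
tcp_rot: [3.142, -0.0, 0.922]
contact_force: [-0.2, -0.1, 0.7]
grip_width: 91.8
finger_force: 0.0
```

Call:
arm_command:
  gripper: [91.8, 91.8, 91.8, 91.8, 91.8]
  dp:
    - [0, 0, 0]
    - [0, 0, 0]
    - [0, 0, 0]
    - [0, 0, 0]
    - [0, 0, 0]
  twist: [1, 1, 1, 1, 1]

```text
time: 17.62
tool_pos: [470.5, -105.2, 199.5]
tcp_rot: [3.142, -0.0, 0.485]
contact_force: [0.5, 0.1, 0.1]
grip_width: 91.9
finger_force: 0.0
```

Call:
arm_command:
  gripper: [91.8, 91.8, 91.8, 91.8, 91.8]
  dp:
    - [0, 0, 0]
    - [0, 0, 0]
    - [0, 0, 0]
    - [0, 0, 0]
    - [0, 0, 0]
  twist: [1, 1, 1, 0, 0]

```text
time: 18.25
tool_pos: [470.5, -105.0, 199.3]
tcp_rot: [3.142, -0.0, 0.228]
contact_force: [-0.5, -0.5, -0.5]
grip_width: 91.8
finger_force: 0.0
```

```bash
python3 n.py t7.png
python3 - <<'E'
from h import *
from q import run
o=get_obs();im=capture("wrist");save("w7.png",im);run(im,o)
# full hole outlines & edges from wrist: bat near edge
hsv=cv2.cvtColor(im,cv2.COLOR_RGB2HSV);k=cam("wrist",o)
C=np.array([586.8,-77.5]);a=.2275;W=np.array([[np.cos(a),np.sin(a)],[-np.sin(a),np.cos(a)]])
b=((hsv[...,0]<17)&(hsv[...,1]>90)).astype(np.uint8)
for wy in (-60,-40,-20,0,20,40,60):
    # sample along wheel x toward near edge at top height 93 and 87
    r=[]
    for z in (87,93):
        xs=np.arange(-110,-60,.5);P=np.c_[(np.c_[xs,np.full(len(xs),wy)]@W+C),np.full(len(xs),z)]
        c,R,p=k;px=cv2.projectPoints((P-p)@R,np.zeros(3),np.zeros(3),c["mtx"],c["dist_coeffs"])[0].reshape(-1,2).round().astype(int)
        ok=(px[:,1]>=0)&(px[:,1]<420)&(px[:,0]>=0)&(px[:,0]<560);v=np.zeros(len(xs),int);v[ok]=b[px[ok,1],px[ok,0]]
        r.append(xs[np.argmax(v)] if v.any() else None)
    print(wy,r)
E
```

```text
tcp wheel [-120.13653471   -0.22749736] [ 470.48303919 -105.00054428  199.2822529 ] 0.22783229826867268 [ 0.54630291 -0.36061254 -0.04829961] 18.3
x- at0 -74.2 slope -0.106 n 13
x+ at0 86.2 slope -0.001 n 45
y- at0 -87.2 slope -0.001 n 45
y+ at0 88.8 slope 0.003 n 45
stripes [[271.01369863 215.73972603]] [[ 461.92376029 -105.74021665   75.        ]]
C [ 461.92376029 -105.74021665] ang 0.0 len 0.0
-60 [np.float64(-91.5), np.float64(-90.5)]
-40 [np.float64(-91.5), np.float64(-90.5)]
-20 [np.float64(-91.0), np.float64(-90.0)]
0 [np.float64(-91.0), np.float64(-90.0)]
20 [np.float64(-91.0), np.float64(-90.0)]
40 [np.float64(-91.0), np.float64(-90.0)]
60 [np.float64(-91.0), np.float64(-90.0)]
```

Call:
arm_command:
  gripper: [91.8, 91.8, 91.8, 91.8, 91.8]
  dp:
    - [0, 0, 0.98]
    - [0, 0, 0.98]
    - [0, 0, 0.98]
    - [0, 0, 0.98]
    - [0, 0, 0.9]
  twist: [0, 0, 0, 0, 0]

```text
time: 18.98
tool_pos: [470.4, -104.9, 77.9]
tcp_rot: [3.142, 0.0, 0.227]
contact_force: [0.6, -0.6, -0.2]
grip_width: 91.8
finger_force: 0.0
```

Call:
arm_command:
  gripper: [91.8, 91.8, 91.8, 91.8, 91.8]
  dp:
    - [0, 0, 0]
    - [0.3, 0, 0]
    - [0.3, 0, 0]
    - [0.05, 0, 0]
    - [0, 0, 0]
  twist: [0, 0, 0, 0, 0]

```text
time: 19.6
tool_pos: [486.6, -101.2, 79.0]
tcp_rot: [3.141, -0.001, 0.227]
contact_force: [-0.3, -0.5, -0.2]
grip_width: 91.8
finger_force: 0.0
```

Call:
arm_command:
  gripper: [91.8, 91.8, 91.8, 91.8, 91.8]
  dp:
    - [0.03, 0, 0]
    - [0.03, 0, 0]
    - [0.02, 0, 0]
    - [0, 0, 0]
    - [0, 0, 0]
  twist: [0, 0, 0, 0, 0]

```text
time: 20.23
tool_pos: [487.9, -100.8, 78.7]
tcp_rot: [-3.141, 0.001, 0.227]
contact_force: [-4.7, -1.3, 2.9]
grip_width: 91.9
finger_force: 2.3
```

```bash
python3 n.py t8.png|grep -v hole
```

```text
tcp wheel [-1.02158973e+02 -2.92574757e-02] [ 487.95690563 -100.77017734   78.69543794] 0.22649099136010364 [-3.92311372 -1.38618356  3.72140444] 20.275
x+ at0 87.3 slope 0.001 n 45
y- at0 -86.8 slope -0.019 n 46
y+ at0 88.3 slope 0.022 n 43
```

Call:
arm_command:
  gripper: [91.8, 91.8, 91.8, 91.8, 91.8]
  dp:
    - [0.02, 0, 0]
    - [0.02, 0, 0]
    - [0, 0, 0]
    - [0, 0, 0]
    - [0, 0, 0]
  twist: [0, 0, 0, 0, 0]

```text
time: 20.9
tool_pos: [489.3, -100.5, 78.7]
tcp_rot: [3.142, -0.0, 0.227]
contact_force: [-4.2, -0.1, 3.0]
grip_width: 91.6
finger_force: 1.9
```

```bash
python3 n.py t9.png|grep -v hole
```

```text
tcp wheel [-1.00820684e+02 -8.42932234e-02] [ 489.27337251 -100.52326993   78.68593196] 0.22645967865768402 [-3.39853145  0.16109751  3.04994615] 20.95
x+ at0 88.7 slope -0.002 n 45
y- at0 -86.8 slope -0.017 n 45
y+ at0 88.1 slope 0.027 n 42
```

Run:
```python
from h import *
o=get_obs();im=capture("wrist");save("w9.png",im);save("s9.png",capture("scene"))
a=cv2.imread("pics/w9.png");b=cv2.imread("pics/s9.png");t=cv2.imread("pics/t9.png")
k=cam("wrist",o);C=np.array([586.8,-77.5]);A=.2275;W=np.array([[np.cos(A),np.sin(A)],[-np.sin(A),np.cos(A)]])
c,R,p=k
q=[]
for x in (-45,45):
    P=np.r_[np.array([x,0])@W+C,90.];u=cv2.projectPoints(((P-p)@R).reshape(1,3),np.zeros(3),np.zeros(3),c["mtx"],c["dist_coeffs"])[0].ravel();q.append(u);print(x,u)
def crop(im,u,h): 
    x,y=int(u[0]),int(u[1]);x0,y0=max(0,min(560-2*h,x-h)),max(0,min(420-2*h,y-h));print("org",x0,y0);return cv2.resize(im[y0:y0+2*h,x0:x0+2*h],(300,300),interpolation=cv2.INTER_CUBIC)
top=np.hstack([cv2.resize(a,(400,300)),crop(a,q[0],35)])
bot=np.hstack([cv2.resize(b[190:302,190:340],(400,300),interpolation=cv2.INTER_CUBIC),crop(a,q[1],35)])
cv2.imwrite("pics/last.png",np.vstack([top,bot]))
```

```text
-45 [270.3723177  156.30818991]
45 [269.59743386 -89.32950283]
org 235 121
org 234 0
```

View pics/last.png

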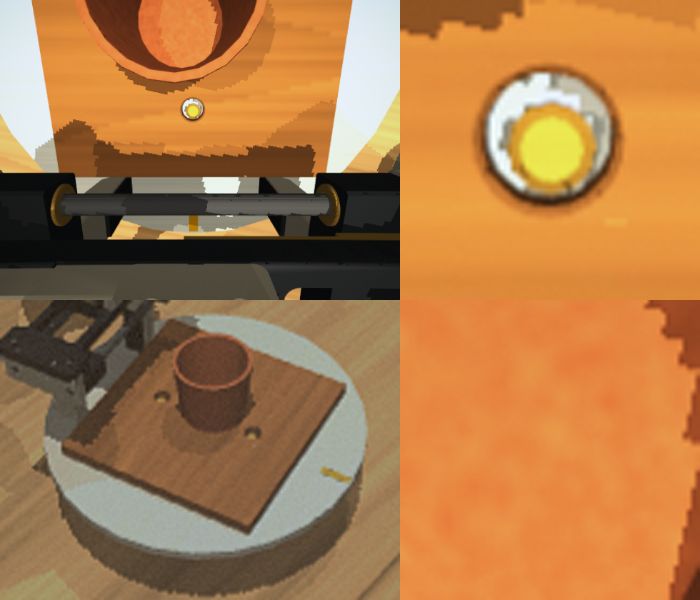

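The wrist view shows the near hole centred at (269.5,152.5) with the pin at (270.4,155.1). The pin is well centred across and close to the hole's −x wall. The cup is upright. To tell whether the bat has dropped, I'll measure its top height from its apparent width in this view, and compare it with the earlier frame.

```bash
cat > ht.py <<'E'
from h import *
import sys
def height(im,o):
    hsv=cv2.cvtColor(im,cv2.COLOR_RGB2HSV);k=cam("wrist",o)
    b=((hsv[...,0]<17)&(hsv[...,1]>110)).astype(np.uint8)
    L=[];R=[]
    for r in range(20,220,4):
        x=np.flatnonzero(b[r])
        x=x[(x>5)&(x<555)]
        if len(x)<150: continue
        L.append((x[0],r));R.append((x[-1],r))
    L=np.array(L,float);R=np.array(R,float);out=[]
    for h0 in (84,87,90,93,96):
        l=ray(k,L,h0)[:,:2];q=ray(k,R,h0)[:,:2]
        a=o["tcp_rot"][2];T=np.array([[np.cos(a),np.sin(a)],[-np.sin(a),np.cos(a)]])
        l=(l-o["tool_pos"][:2])@T.T;q=(q-o["tool_pos"][:2])@T.T
        w=np.abs(l[:,1]-q[:,1]);m=np.abs(w-np.median(w))<3
        f=np.polyfit(l[m,0],w[m],1)
        print(h0,"median width %.1f slope/100mm %.2f n %d"%(np.median(w),100*f[0],m.sum()))
if __name__=="__main__":
    im=cv2.cvtColor(cv2.imread(sys.argv[1]),cv2.COLOR_BGR2RGB) if len(sys.argv)>1 else None
    o=get_obs()
    if im is None: im=capture("wrist")
    height(im,o)
E
python3 ht.py pics/w9.png
```

```text
84 median width 183.4 slope/100mm 0.04 n 44
87 median width 179.9 slope/100mm 0.04 n 44
90 median width 176.3 slope/100mm 0.04 n 44
93 median width 172.7 slope/100mm 0.04 n 44
96 median width 169.1 slope/100mm 0.04 n 44
```

The apparent width gives a top height of 87 mm with no slope, so the bat is seated and flat, and the extra force was the pin wall. I'll back off straight, rise, and check again.

Call:
arm_command:
  gripper: [91.8, 91.8, 91.8, 91.8, 91.8]
  dp:
    - [-0.2, 0, 0]
    - [-0.4, 0, 0]
    - [0, 0, -1]
    - [0, 0, -1]
    - [0, 0, -1]
  twist: [0, 0, 0, 0, 0]

```text
time: 21.68
tool_pos: [474.2, -104.1, 154.4]
tcp_rot: [3.141, -0.0, 0.226]
contact_force: [-0.8, 0.2, 0.2]
grip_width: 92.2
finger_force: 0.0
```

```bash
python3 n.py t10.png|grep -v hole; python3 ht.py
python3 - <<'E'
from h import *
from ht import height
rd=lambda f:cv2.cvtColor(cv2.imread(f),cv2.COLOR_BGR2RGB)
print("w7");height(rd("pics/w7.png"),dict(tool_pos=np.array([470.48,-105,199.28]),tcp_rot=[3.142,0,.2278]))
print("w3");height(rd("pics/w3.png"),dict(tool_pos=np.array([617.4,-192.46,192.07]),tcp_rot=[-3.141,0,1.796]))
E
```

```text
tcp wheel [-114.76452963   -1.08523745] [ 475.91045564 -104.62999421  157.52796088] 0.22634825248940826 [1.28602484 0.79434705 2.60758694] 21.725
x- at0 -72.8 slope -0.065 n 13
x+ at0 88.7 slope -0.002 n 45
y- at0 -87.2 slope -0.001 n 45
y+ at0 88.8 slope 0.003 n 45
84 median width 181.7 slope/100mm 0.27 n 26
87 median width 179.4 slope/100mm 0.27 n 26
90 median width 177.1 slope/100mm 0.27 n 26
93 median width 174.7 slope/100mm 0.27 n 26
96 median width 172.4 slope/100mm 0.27 n 26
w7
84 median width 285.5 slope/100mm 23.84 n 2
87 median width 282.4 slope/100mm 23.84 n 2
90 median width 279.3 slope/100mm 23.84 n 2
93 median width 276.1 slope/100mm 23.84 n 2
96 median width 273.0 slope/100mm 23.84 n 2
w3
84 median width 360.9 slope/100mm 2.89 n 16
87 median width 356.9 slope/100mm 2.89 n 16
90 median width 352.8 slope/100mm 2.89 n 16
93 median width 348.7 slope/100mm 3.17 n 17
96 median width 344.7 slope/100mm 3.17 n 17
```

Run:
```python
from h import *
from ht import height
rd=lambda f:cv2.cvtColor(cv2.imread(f),cv2.COLOR_BGR2RGB)
for n,p in (("w4",[614.29,-178.94,79.33]),("w5",[614.8,-175,79.05]),("w6",[614.5,-173.34,79.21])):
    im=rd(f"pics/{n}.png");im[:,:30]=255;im[:,500:]=255
    print(n);height(im,dict(tool_pos=np.array(p),tcp_rot=[3.142,0,1.797]))
```

```text
w4
84 median width 188.1 slope/100mm 7.27 n 42
87 median width 184.4 slope/100mm 7.30 n 43
90 median width 180.8 slope/100mm 7.30 n 43
93 median width 177.1 slope/100mm 7.37 n 44
96 median width 173.4 slope/100mm 7.46 n 45
w5
84 median width 183.3 slope/100mm 0.35 n 50
87 median width 179.8 slope/100mm 0.35 n 50
90 median width 176.2 slope/100mm 0.35 n 50
93 median width 172.6 slope/100mm 0.35 n 50
96 median width 169.0 slope/100mm 0.35 n 50
w6
84 median width 183.4 slope/100mm 0.42 n 50
87 median width 179.9 slope/100mm 0.42 n 50
90 median width 176.3 slope/100mm 0.42 n 50
93 median width 172.7 slope/100mm 0.42 n 50
96 median width 169.1 slope/100mm 0.42 n 50
```

In w4 the bat was tilted and raised, at about 90.5 mm with a clear slope. From w5 on it is flat at 87 mm, so it dropped during the side push. I'll raise clear and hand in.

Call:
arm_command:
  gripper: [91.8, 91.8, 91.8, 91.8, 91.8]
  dp:
    - [-0.5, 0, -1]
    - [-0.5, 0, -1]
    - [0, 0, -0.5]
    - [0, 0, 0]
    - [0, 0, 0]
  twist: [0, 0, 0, 0, 0]

```text
time: 22.4
tool_pos: [450.1, -109.3, 215.1]
tcp_rot: [-3.141, 0.001, 0.227]
contact_force: [-0.2, -0.4, -0.0]
grip_width: 91.9
finger_force: 0.0
```

```bash
python3 -c "
from plant import *
print(get_obs()['time'],close_job())"
```

```text
the job is handed in; nothing more can be done
22.4 None
```

The bat is down over both pins and flat on the wheel head (top measured at 87 mm), the cup was upright in the last picture I viewed, and the job was handed in at 22.4 s; no verdict was returned.

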